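Load the lift tray with hexagonal canisters and set the hydraulic lift to float

TASK

Load all the six-sided sample canisters upright into the tray of the lift table, close-packed like a honeycomb so that every canister has flat faces touching at least two others, and press every bung fully home in its neck. Only when all are packed and plugged, push the hydraulic valve's lever away from the robot, past the stiff detent and into its float notch, and leave it there. Leave the beaker, tip box and bottle where they stand.

Things in the scene. Friction and masses are not known exactly. Their poses are not given: they have to be found in the camera images.
- tray: Low hydraulic lift table with a shallow open steel tray on top, fixed to the bench. Origin: on the bench under the tray's middle; x and y axes along the tray's sides, z up. Inside the tray: 152 mm along its x, 256 mm along its y; its flat floor lies 40 mm above the bench; the walls are 4 mm thick and stand 14 mm above that floor.
- lever (a joint): Lever angle, rad: 0 = leaning 0.45 back to the valve's -x side, 0.45 = upright; grows as it is pushed to +x (away from the robot); end stop 0.92. Starts at 0 to 0.2; light friction (3 N at the grip). From 0.36 the detent resists, 12 N at the grip near 0.46, fading to nothing at 0.6; let go before that, it springs back below 0.36. Past 0.65 it snaps by itself into the float notch (0.85 to 0.92) and stays.
- lever_grip (a point): Middle of the lever's upright black hand grip, a cylinder of 28 mm diameter and 46 mm length along the lever, 110 mm from the pivot; below it is a 12 mm round steel rod. About 165 mm above the bench with the lever leaning, 176 mm upright.
- valve_pivot (a point): The lever's hinge, 66 mm above the bench at the middle of the grey valve block (block 100 x 70 mm, 56 mm high, on a 130 x 100 mm foot, fixed to the bench). Its x axis is the level direction in which the lever is pushed (away from the robot, up to 0.3 rad askew), its y axis is the hinge.
- can1_mid (a point): Aluminium canister; point on its centre line, 40 mm above its underside. Six-sided body 66 mm across flats, 76 across corners, 45 high; above it a round steel neck, 28 mm diameter, 30 high, to lift it by, with a white bung of 23 mm diameter in it. z up; flats face the x axis and every 60 degrees from it. 0.3 kg. Starts standing on the bench left of the tray; 4 to 6 are there in a run.
- bung1 (a joint): How far the bung of can1 is pressed into its neck, m: 0 = its top stands 10 mm proud of the neck (85 mm above the canister's underside); 0.008 = fully home, 2 mm proud (77 mm). Starts at 0 to 0.001; a stiff rubbing fit, pressing it straight down takes about 7 N and it stays where it is left.
- can2_mid (a point): Another such canister, same point and axes as can1_mid; may be absent.
- bung2 (a joint): How far the bung of can2 is pressed into its neck, m: as bung1.
- can3_mid (a point): Another such canister, same point and axes as can1_mid; may be absent.
- bung3 (a joint): How far the bung of can3 is pressed into its neck, m: as bung1.
- can4_mid (a point): Another such canister, same point and axes as can1_mid; may be absent.
- bung4 (a joint): How far the bung of can4 is pressed into its neck, m: as bung1.
- can5_mid (a point): Another such canister, same point and axes as can1_mid; may be absent.
- bung5 (a joint): How far the bung of can5 is pressed into its neck, m: as bung1.
- can6_mid (a point): Another such canister, same point and axes as can1_mid; may be absent.
- bung6 (a joint): How far the bung of can6 is pressed into its neck, m: as bung1.
- beaker: Glass beaker, 72 mm wide, 85 mm high, a bystander; origin at its underside.
- tiprack: Green and white pipette tip box, 80 x 115 x 62 mm, a bystander; origin at its underside.
- reagent: Reagent bottle with a blue cap, 70 mm wide, 150 mm high, a bystander; origin at its underside.
There are look-alikes about, which are no part of the job. Leave any black look-alike of the part that bears can3_mid alone. Leave any blue look-alike of the part that bears can5_mid alone.

How it is judged:
On the way, in this order (a step that is already met when the one before it is completed fails the run):
1. all canisters stand close-packed in the tray and all their bungs are home, with the lever not yet in float (x of can1_mid in the frame of tray between -0.055 and 0.055 m and y of can1_mid in the frame of tray between -0.1 and 0.1 m and z of can1_mid in the frame of tray between 0.076 and 0.084 m and angle between each of can1_mid, can2_mid, can3_mid, can4_mid, can5_mid, can6_mid's own z axis and vertical below 0.06 rad and (horizontal distance between can1_mid and can3_mid below 0.069 m or horizontal distance between can1_mid and can4_mid below 0.069 m or horizontal distance between can1_mid and can5_mid below 0.069 m or horizontal distance between can1_mid and can6_mid below 0.069 m) and (horizontal distance between can1_mid and can2_mid below 0.069 m or horizontal distance between can1_mid and can4_mid below 0.069 m or horizontal distance between can1_mid and can5_mid below 0.069 m or horizontal distance between can1_mid and can6_mid below 0.069 m) and (horizontal distance between can1_mid and can2_mid below 0.069 m or horizontal distance between can1_mid and can3_mid below 0.069 m or horizontal distance between can1_mid and can5_mid below 0.069 m or horizontal distance between can1_mid and can6_mid below 0.069 m) and (horizontal distance between can1_mid and can2_mid below 0.069 m or horizontal distance between can1_mid and can3_mid below 0.069 m or horizontal distance between can1_mid and can4_mid below 0.069 m or horizontal distance between can1_mid and can6_mid below 0.069 m) and (horizontal distance between can1_mid and can2_mid below 0.069 m or horizontal distance between can1_mid and can3_mid below 0.069 m or horizontal distance between can1_mid and can4_mid below 0.069 m or horizontal distance between can1_mid and can5_mid below 0.069 m) and x of can2_mid in the frame of tray between -0.055 and 0.055 m and y of can2_mid in the frame of tray between -0.1 and 0.1 m and z of can2_mid in the frame of tray between 0.076 and 0.084 m and (horizontal distance between can2_mid and can3_mid below 0.069 m or horizontal distance between can2_mid and can4_mid below 0.069 m or horizontal distance between can2_mid and can5_mid below 0.069 m or horizontal distance between can2_mid and can6_mid below 0.069 m) and (horizontal distance between can2_mid and can1_mid below 0.069 m or horizontal distance between can2_mid and can4_mid below 0.069 m or horizontal distance between can2_mid and can5_mid below 0.069 m or horizontal distance between can2_mid and can6_mid below 0.069 m) and (horizontal distance between can2_mid and can1_mid below 0.069 m or horizontal distance between can2_mid and can3_mid below 0.069 m or horizontal distance between can2_mid and can5_mid below 0.069 m or horizontal distance between can2_mid and can6_mid below 0.069 m) and (horizontal distance between can2_mid and can1_mid below 0.069 m or horizontal distance between can2_mid and can3_mid below 0.069 m or horizontal distance between can2_mid and can4_mid below 0.069 m or horizontal distance between can2_mid and can6_mid below 0.069 m) and (horizontal distance between can2_mid and can1_mid below 0.069 m or horizontal distance between can2_mid and can3_mid below 0.069 m or horizontal distance between can2_mid and can4_mid below 0.069 m or horizontal distance between can2_mid and can5_mid below 0.069 m) and x of can3_mid in the frame of tray between -0.055 and 0.055 m and y of can3_mid in the frame of tray between -0.1 and 0.1 m and z of can3_mid in the frame of tray between 0.076 and 0.084 m and (horizontal distance between can3_mid and can2_mid below 0.069 m or horizontal distance between can3_mid and can4_mid below 0.069 m or horizontal distance between can3_mid and can5_mid below 0.069 m or horizontal distance between can3_mid and can6_mid below 0.069 m) and (horizontal distance between can3_mid and can1_mid below 0.069 m or horizontal distance between can3_mid and can4_mid below 0.069 m or horizontal distance between can3_mid and can5_mid below 0.069 m or horizontal distance between can3_mid and can6_mid below 0.069 m) and (horizontal distance between can3_mid and can1_mid below 0.069 m or horizontal distance between can3_mid and can2_mid below 0.069 m or horizontal distance between can3_mid and can5_mid below 0.069 m or horizontal distance between can3_mid and can6_mid below 0.069 m) and (horizontal distance between can3_mid and can1_mid below 0.069 m or horizontal distance between can3_mid and can2_mid below 0.069 m or horizontal distance between can3_mid and can4_mid below 0.069 m or horizontal distance between can3_mid and can6_mid below 0.069 m) and (horizontal distance between can3_mid and can1_mid below 0.069 m or horizontal distance between can3_mid and can2_mid below 0.069 m or horizontal distance between can3_mid and can4_mid below 0.069 m or horizontal distance between can3_mid and can5_mid below 0.069 m) and x of can4_mid in the frame of tray between -0.055 and 0.055 m and y of can4_mid in the frame of tray between -0.1 and 0.1 m and z of can4_mid in the frame of tray between 0.076 and 0.084 m and (horizontal distance between can4_mid and can2_mid below 0.069 m or horizontal distance between can4_mid and can3_mid below 0.069 m or horizontal distance between can4_mid and can5_mid below 0.069 m or horizontal distance between can4_mid and can6_mid below 0.069 m) and (horizontal distance between can4_mid and can1_mid below 0.069 m or horizontal distance between can4_mid and can3_mid below 0.069 m or horizontal distance between can4_mid and can5_mid below 0.069 m or horizontal distance between can4_mid and can6_mid below 0.069 m) and (horizontal distance between can4_mid and can1_mid below 0.069 m or horizontal distance between can4_mid and can2_mid below 0.069 m or horizontal distance between can4_mid and can5_mid below 0.069 m or horizontal distance between can4_mid and can6_mid below 0.069 m) and (horizontal distance between can4_mid and can1_mid below 0.069 m or horizontal distance between can4_mid and can2_mid below 0.069 m or horizontal distance between can4_mid and can3_mid below 0.069 m or horizontal distance between can4_mid and can6_mid below 0.069 m) and (horizontal distance between can4_mid and can1_mid below 0.069 m or horizontal distance between can4_mid and can2_mid below 0.069 m or horizontal distance between can4_mid and can3_mid below 0.069 m or horizontal distance between can4_mid and can5_mid below 0.069 m) and x of can5_mid in the frame of tray between -0.055 and 0.055 m and y of can5_mid in the frame of tray between -0.1 and 0.1 m and z of can5_mid in the frame of tray between 0.076 and 0.084 m and (horizontal distance between can5_mid and can2_mid below 0.069 m or horizontal distance between can5_mid and can3_mid below 0.069 m or horizontal distance between can5_mid and can4_mid below 0.069 m or horizontal distance between can5_mid and can6_mid below 0.069 m) and (horizontal distance between can5_mid and can1_mid below 0.069 m or horizontal distance between can5_mid and can3_mid below 0.069 m or horizontal distance between can5_mid and can4_mid below 0.069 m or horizontal distance between can5_mid and can6_mid below 0.069 m) and (horizontal distance between can5_mid and can1_mid below 0.069 m or horizontal distance between can5_mid and can2_mid below 0.069 m or horizontal distance between can5_mid and can4_mid below 0.069 m or horizontal distance between can5_mid and can6_mid below 0.069 m) and (horizontal distance between can5_mid and can1_mid below 0.069 m or horizontal distance between can5_mid and can2_mid below 0.069 m or horizontal distance between can5_mid and can3_mid below 0.069 m or horizontal distance between can5_mid and can6_mid below 0.069 m) and (horizontal distance between can5_mid and can1_mid below 0.069 m or horizontal distance between can5_mid and can2_mid below 0.069 m or horizontal distance between can5_mid and can3_mid below 0.069 m or horizontal distance between can5_mid and can4_mid below 0.069 m) and x of can6_mid in the frame of tray between -0.055 and 0.055 m and y of can6_mid in the frame of tray between -0.1 and 0.1 m and z of can6_mid in the frame of tray between 0.076 and 0.084 m and (horizontal distance between can6_mid and can2_mid below 0.069 m or horizontal distance between can6_mid and can3_mid below 0.069 m or horizontal distance between can6_mid and can4_mid below 0.069 m or horizontal distance between can6_mid and can5_mid below 0.069 m) and (horizontal distance between can6_mid and can1_mid below 0.069 m or horizontal distance between can6_mid and can3_mid below 0.069 m or horizontal distance between can6_mid and can4_mid below 0.069 m or horizontal distance between can6_mid and can5_mid below 0.069 m) and (horizontal distance between can6_mid and can1_mid below 0.069 m or horizontal distance between can6_mid and can2_mid below 0.069 m or horizontal distance between can6_mid and can4_mid below 0.069 m or horizontal distance between can6_mid and can5_mid below 0.069 m) and (horizontal distance between can6_mid and can1_mid below 0.069 m or horizontal distance between can6_mid and can2_mid below 0.069 m or horizontal distance between can6_mid and can3_mid below 0.069 m or horizontal distance between can6_mid and can5_mid below 0.069 m) and (horizontal distance between can6_mid and can1_mid below 0.069 m or horizontal distance between can6_mid and can2_mid below 0.069 m or horizontal distance between can6_mid and can3_mid below 0.069 m or horizontal distance between can6_mid and can4_mid below 0.069 m) and value of joint each of bung1, bung2, bung3, bung4, bung5, bung6 above 0.0062 m and not (value of joint lever above 0.8 rad)), for 0.2 s.
2. the lever is past the detent, in its float notch (value of joint lever above 0.8 rad), for 0.3 s.
At the end, for the whole second after the job is handed in: Every canister stands upright on the tray floor (within 4 mm, tilt under 0.06 rad), each with at least two others whose centres are under 69 mm away (66 = faces touching); every bung is in by at least 6.2 of its 8 mm; the lever reads above 0.80 rad; all at rest (x of can1_mid in the frame of tray between -0.055 and 0.055 m and y of can1_mid in the frame of tray between -0.1 and 0.1 m and z of can1_mid in the frame of tray between 0.076 and 0.084 m and angle between each of can1_mid, can2_mid, can3_mid, can4_mid, can5_mid, can6_mid's own z axis and vertical below 0.06 rad and (horizontal distance between can1_mid and can3_mid below 0.069 m or horizontal distance between can1_mid and can4_mid below 0.069 m or horizontal distance between can1_mid and can5_mid below 0.069 m or horizontal distance between can1_mid and can6_mid below 0.069 m) and (horizontal distance between can1_mid and can2_mid below 0.069 m or horizontal distance between can1_mid and can4_mid below 0.069 m or horizontal distance between can1_mid and can5_mid below 0.069 m or horizontal distance between can1_mid and can6_mid below 0.069 m) and (horizontal distance between can1_mid and can2_mid below 0.069 m or horizontal distance between can1_mid and can3_mid below 0.069 m or horizontal distance between can1_mid and can5_mid below 0.069 m or horizontal distance between can1_mid and can6_mid below 0.069 m) and (horizontal distance between can1_mid and can2_mid below 0.069 m or horizontal distance between can1_mid and can3_mid below 0.069 m or horizontal distance between can1_mid and can4_mid below 0.069 m or horizontal distance between can1_mid and can6_mid below 0.069 m) and (horizontal distance between can1_mid and can2_mid below 0.069 m or horizontal distance between can1_mid and can3_mid below 0.069 m or horizontal distance between can1_mid and can4_mid below 0.069 m or horizontal distance between can1_mid and can5_mid below 0.069 m) and x of can2_mid in the frame of tray between -0.055 and 0.055 m and y of can2_mid in the frame of tray between -0.1 and 0.1 m and z of can2_mid in the frame of tray between 0.076 and 0.084 m and (horizontal distance between can2_mid and can3_mid below 0.069 m or horizontal distance between can2_mid and can4_mid below 0.069 m or horizontal distance between can2_mid and can5_mid below 0.069 m or horizontal distance between can2_mid and can6_mid below 0.069 m) and (horizontal distance between can2_mid and can1_mid below 0.069 m or horizontal distance between can2_mid and can4_mid below 0.069 m or horizontal distance between can2_mid and can5_mid below 0.069 m or horizontal distance between can2_mid and can6_mid below 0.069 m) and (horizontal distance between can2_mid and can1_mid below 0.069 m or horizontal distance between can2_mid and can3_mid below 0.069 m or horizontal distance between can2_mid and can5_mid below 0.069 m or horizontal distance between can2_mid and can6_mid below 0.069 m) and (horizontal distance between can2_mid and can1_mid below 0.069 m or horizontal distance between can2_mid and can3_mid below 0.069 m or horizontal distance between can2_mid and can4_mid below 0.069 m or horizontal distance between can2_mid and can6_mid below 0.069 m) and (horizontal distance between can2_mid and can1_mid below 0.069 m or horizontal distance between can2_mid and can3_mid below 0.069 m or horizontal distance between can2_mid and can4_mid below 0.069 m or horizontal distance between can2_mid and can5_mid below 0.069 m) and x of can3_mid in the frame of tray between -0.055 and 0.055 m and y of can3_mid in the frame of tray between -0.1 and 0.1 m and z of can3_mid in the frame of tray between 0.076 and 0.084 m and (horizontal distance between can3_mid and can2_mid below 0.069 m or horizontal distance between can3_mid and can4_mid below 0.069 m or horizontal distance between can3_mid and can5_mid below 0.069 m or horizontal distance between can3_mid and can6_mid below 0.069 m) and (horizontal distance between can3_mid and can1_mid below 0.069 m or horizontal distance between can3_mid and can4_mid below 0.069 m or horizontal distance between can3_mid and can5_mid below 0.069 m or horizontal distance between can3_mid and can6_mid below 0.069 m) and (horizontal distance between can3_mid and can1_mid below 0.069 m or horizontal distance between can3_mid and can2_mid below 0.069 m or horizontal distance between can3_mid and can5_mid below 0.069 m or horizontal distance between can3_mid and can6_mid below 0.069 m) and (horizontal distance between can3_mid and can1_mid below 0.069 m or horizontal distance between can3_mid and can2_mid below 0.069 m or horizontal distance between can3_mid and can4_mid below 0.069 m or horizontal distance between can3_mid and can6_mid below 0.069 m) and (horizontal distance between can3_mid and can1_mid below 0.069 m or horizontal distance between can3_mid and can2_mid below 0.069 m or horizontal distance between can3_mid and can4_mid below 0.069 m or horizontal distance between can3_mid and can5_mid below 0.069 m) and x of can4_mid in the frame of tray between -0.055 and 0.055 m and y of can4_mid in the frame of tray between -0.1 and 0.1 m and z of can4_mid in the frame of tray between 0.076 and 0.084 m and (horizontal distance between can4_mid and can2_mid below 0.069 m or horizontal distance between can4_mid and can3_mid below 0.069 m or horizontal distance between can4_mid and can5_mid below 0.069 m or horizontal distance between can4_mid and can6_mid below 0.069 m) and (horizontal distance between can4_mid and can1_mid below 0.069 m or horizontal distance between can4_mid and can3_mid below 0.069 m or horizontal distance between can4_mid and can5_mid below 0.069 m or horizontal distance between can4_mid and can6_mid below 0.069 m) and (horizontal distance between can4_mid and can1_mid below 0.069 m or horizontal distance between can4_mid and can2_mid below 0.069 m or horizontal distance between can4_mid and can5_mid below 0.069 m or horizontal distance between can4_mid and can6_mid below 0.069 m) and (horizontal distance between can4_mid and can1_mid below 0.069 m or horizontal distance between can4_mid and can2_mid below 0.069 m or horizontal distance between can4_mid and can3_mid below 0.069 m or horizontal distance between can4_mid and can6_mid below 0.069 m) and (horizontal distance between can4_mid and can1_mid below 0.069 m or horizontal distance between can4_mid and can2_mid below 0.069 m or horizontal distance between can4_mid and can3_mid below 0.069 m or horizontal distance between can4_mid and can5_mid below 0.069 m) and x of can5_mid in the frame of tray between -0.055 and 0.055 m and y of can5_mid in the frame of tray between -0.1 and 0.1 m and z of can5_mid in the frame of tray between 0.076 and 0.084 m and (horizontal distance between can5_mid and can2_mid below 0.069 m or horizontal distance between can5_mid and can3_mid below 0.069 m or horizontal distance between can5_mid and can4_mid below 0.069 m or horizontal distance between can5_mid and can6_mid below 0.069 m) and (horizontal distance between can5_mid and can1_mid below 0.069 m or horizontal distance between can5_mid and can3_mid below 0.069 m or horizontal distance between can5_mid and can4_mid below 0.069 m or horizontal distance between can5_mid and can6_mid below 0.069 m) and (horizontal distance between can5_mid and can1_mid below 0.069 m or horizontal distance between can5_mid and can2_mid below 0.069 m or horizontal distance between can5_mid and can4_mid below 0.069 m or horizontal distance between can5_mid and can6_mid below 0.069 m) and (horizontal distance between can5_mid and can1_mid below 0.069 m or horizontal distance between can5_mid and can2_mid below 0.069 m or horizontal distance between can5_mid and can3_mid below 0.069 m or horizontal distance between can5_mid and can6_mid below 0.069 m) and (horizontal distance between can5_mid and can1_mid below 0.069 m or horizontal distance between can5_mid and can2_mid below 0.069 m or horizontal distance between can5_mid and can3_mid below 0.069 m or horizontal distance between can5_mid and can4_mid below 0.069 m) and x of can6_mid in the frame of tray between -0.055 and 0.055 m and y of can6_mid in the frame of tray between -0.1 and 0.1 m and z of can6_mid in the frame of tray between 0.076 and 0.084 m and (horizontal distance between can6_mid and can2_mid below 0.069 m or horizontal distance between can6_mid and can3_mid below 0.069 m or horizontal distance between can6_mid and can4_mid below 0.069 m or horizontal distance between can6_mid and can5_mid below 0.069 m) and (horizontal distance between can6_mid and can1_mid below 0.069 m or horizontal distance between can6_mid and can3_mid below 0.069 m or horizontal distance between can6_mid and can4_mid below 0.069 m or horizontal distance between can6_mid and can5_mid below 0.069 m) and (horizontal distance between can6_mid and can1_mid below 0.069 m or horizontal distance between can6_mid and can2_mid below 0.069 m or horizontal distance between can6_mid and can4_mid below 0.069 m or horizontal distance between can6_mid and can5_mid below 0.069 m) and (horizontal distance between can6_mid and can1_mid below 0.069 m or horizontal distance between can6_mid and can2_mid below 0.069 m or horizontal distance between can6_mid and can3_mid below 0.069 m or horizontal distance between can6_mid and can5_mid below 0.069 m) and (horizontal distance between can6_mid and can1_mid below 0.069 m or horizontal distance between can6_mid and can2_mid below 0.069 m or horizontal distance between can6_mid and can3_mid below 0.069 m or horizontal distance between can6_mid and can4_mid below 0.069 m) and value of joint each of bung1, bung2, bung3, bung4, bung5, bung6 above 0.0062 m and value of joint lever above 0.8 rad and velocity of joint lever below 0.05 rad/s and linear speed of each of can1, can2, can3, can4, can5, can6 below 0.02 m/s).
It fails at once if a bystander (beaker, tip box, bottle) is moved more than 30 mm (distance of any of beaker, tiprack, reagent from where it was at the start of the episode above 0.03 m).
Of can1, can2, can3, can4, can5, can6 only 4 to 6 are there at a start; the rules pass over those that are not, and their reading is None.
At some moment in a run one of can1, can2, can3, can4, can5, can6 may be knocked a few centimetres aside while the robot is not near it.
Once in a run the grip may slacken for a moment while it holds something.
It also fails if it takes over 210 s, if anything falls off the work surface, if the arm or the gripper's body presses on something with over 40 N, if the wrist force passes 120 N, or if a joint passes its speed limit or range.

ROBOT

A 7-joint arm with a two-finger parallel gripper is mounted at the origin on the work surface. World frame = base frame: x ahead of the robot, y to its left, z up, the work surface at z = 0. Lengths are in m, angles in rad, forces in N, time in s.
With the tool pointing down it reaches from about 0.4 to 0.85 m from the base axis. Payload 10.4 kg.
Tool frame: the origin (TCP) lies midway between the tips of the shut fingers; the grasp point (between the pads) lies 19 mm behind it (manip.hold_point_z is the distance from the TCP to the grasp point, in m); z points along the fingers, y is the line along which they close (so a half turn about z gives the same grasp; the last joint's range is limited). The gripper opens to 85 mm and grips with 20 to 120 N. Pads are 22 mm wide; open, the fingers measure 114 mm over their backs; the gripper's body (76 mm by 85 mm) begins 54 mm behind the grasp point. The pads swing forward as they close: fully open they stand 13 mm farther back than shut.
Start: joints at [-1.314, 0.332, -0.065, 1.46, 0.022, 1.35, -0.088], TCP at [0.173, 0.601, 0.231] pointing down, gripper open.
Joint ranges: [-2.6, 2.6], [-0.5, 2.12], [-1.47, 1.34], [0.16, 2.42], [-1.27, 4.41], [0.06, 2.06], [-2.6, 2.6]. Speed limits (rad/s): [2.22, 2.22, 2.79, 2.79, 3.14, 3.14, 3.14].

INTERFACE

Orientations are given as a unit quaternion [x, y, z, w].
In Python, from workcell import manip, eyes, job gives the robot as it stands.
- The arm moves only by the shell command python3 -m crank 'ROWS' [FORCE]. ROWS is JSON, a list that holds one entry, the list of rows, each a list of 7 numbers: the finger opening in cm, from 0 to 8.54, then the shift along the world's x, y, z in cm, then the turn, a rotation vector about the world's x, y, z in degrees. In form: [[[hand, x, y, z, ax, ay, az], ...]]. A call has 1 to 20 rows; each row shifts and turns the commanded pose from where the row before left it; what a row does not reach is not made up. A row lasts 1/8 s, in which the tool goes at most 62.5 mm and 10.7 degrees, less where a joint would pass 70% of its speed; a pose out of reach is approached as far as the arm can. A call with a gripper value outside its range is refused whole. The fingers move at their own pace and stop on an object; FORCE is the grip in N (left out, the last holds). Time passes only in rows, so rows that do not move let the fingers close. It gives the time, the measured TCP pose, the force, the opening and the grip force at its end, in the units of the state.
- manip.get_obs(): the state, without advancing time (a new reading comes with each control period).
- eyes.camera(name): name is "scene" or "top"; returns (picture, depth): 420x560x3 uint8, red, green, blue; 420x560 float32, m along the optical axis (not along the pixel's ray), 0 where there is no reading.
- eyes.camera_params(name): a dict with "fx", "fy", "cx", "cy" (pixels), "world_from_camera" (4x4, takes a point from camera to world coordinates). Camera axes: x right, y down, z forward; pixel columns grow to the right and rows downward; lengths in m; the calibration is good to about 2 mm. A picture is of the moment at which its call begins. camera_params takes no time and is no camera call.
- job.hand_in(): hands the job in; it is judged then, once.
The state is a dict: "clock": time; "joint_pos": joint angles; "joint_velocities": joint speeds; "tau": joint torques, N m; "position": TCP position; "ee_rot": TCP orientation; "ft_force": force on the tool from outside, world axes, zero at the start; "torque": the same for the moment, N m; "grip_width": opening from 0.0 (shut) to 1.0 (fully open); "grasp_force": force on a finger pad.
Only numpy, scipy, OpenCV 4.12 (cv2) and the standard library are available. Lean on these libraries where they do the work, as an engineer would, in place of code of your own. Each camera call takes 0.05 s, during which the arm holds its last target. There are 200 camera calls.

## Working session

There is one attempt and no reset: what is moved stays moved. The work goes in short steps, Python scripts to look and compute and a shell command to move; the robot and the scene stay as the last step left them, time stands still between calls to the robot, and variables do not carry over. Pictures are saved under pics/ and viewed, at most 14 in all, crops included, and the job is handed in when it is done.

```bash
ls; mkdir -p pics
cat > h.py <<'E'
import numpy as np, cv2
from workcell import manip, eyes, job
def cam(n):
    p,d=eyes.camera(n); return p,d,eyes.camera_params(n)
def pts(d,c):
    v,u=np.indices(d.shape); T=np.array(c["world_from_camera"])
    P=np.stack([(u-c["cx"])/c["fx"]*d,(v-c["cy"])/c["fy"]*d,d],-1)
    return P@T[:3,:3].T+T[:3,3]
def ray(c,u,v,z):
    T=np.array(c["world_from_camera"]); r=T[:3,:3]@np.array([(u-c["cx"])/c["fx"],(v-c["cy"])/c["fy"],1])
    return T[:3,3]+r*(z-T[2,3])/r[2]
def save(n,p): cv2.imwrite("pics/"+n+".png",cv2.cvtColor(p,cv2.COLOR_RGB2BGR))
E
python3 - <<'E'
from h import *
for n in("top","scene"):
    p,d,c=cam(n); save(n+"0",p); np.savez("pics/"+n+"0.npz",p=p,d=d)
    print(n,c["fx"],np.round(c["world_from_camera"],3).tolist())
o=manip.get_obs(); print({k:np.round(v,3).tolist() for k,v in o.items()})
E
```

```text
pics
top 446.74401781971955 [[-0.026, -0.996, 0.091, 0.432], [-1.0, 0.025, -0.008, 0.033], [0.005, -0.091, -0.996, 1.536], [0.0, 0.0, 0.0, 1.0]]
scene 451.59488719088097 [[0.787, 0.463, -0.409, 1.11], [0.617, -0.586, 0.525, -0.661], [0.004, -0.665, -0.747, 1.103], [0.0, 0.0, 0.0, 1.0]]
{'clock': 0.1, 'joint_pos': [-1.314, 0.333, -0.065, 1.461, 0.022, 1.35, -0.089], 'joint_velocities': [-0.0, -0.002, -0.001, -0.002, 0.0, -0.002, 0.001], 'tau': [0.001, -62.674, 0.049, -39.242, 0.016, 0.007, 0.0], 'position': [0.173, 0.6, 0.231], 'ee_rot': [0.139, 0.99, -0.001, -0.0], 'ft_force': [0.031, -0.467, 0.01], 'torque': [-0.008, 0.029, -0.014], 'grasp_force': 0.0, 'grip_width': 0.999}
```

View pics/top0.png

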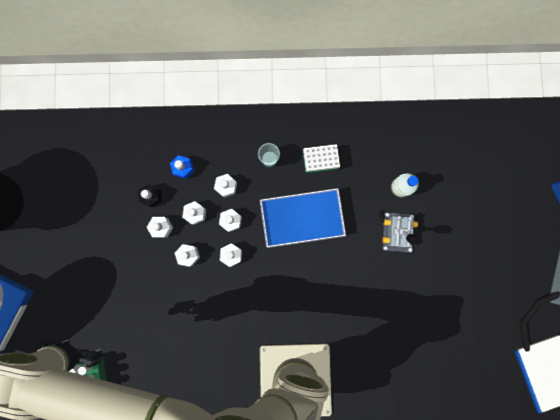

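View pics/scene0.png

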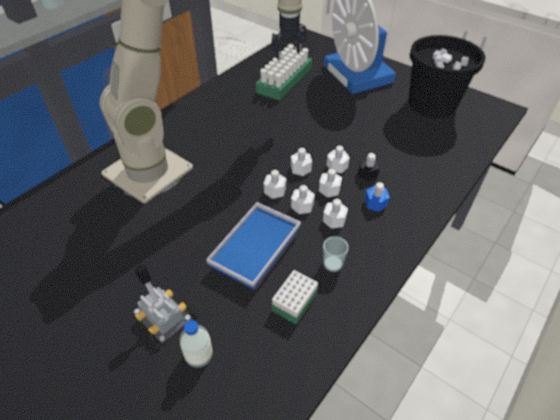

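```bash
cat >> h.py <<'E'
def cans(p,d,c,top=0.045,lo=0.037,hi=0.055,sel=None):
    """white bodies: centroid of the hexagon top and its 6-fold direction (deg, mod 60: direction of a flat's normal)"""
    P=pts(d,c); hsv=cv2.cvtColor(p,cv2.COLOR_RGB2HSV)
    m=((P[...,2]>lo)&(P[...,2]<hi+0.04)&(hsv[...,1]<70)&(hsv[...,2]>90)).astype(np.uint8)
    n,L,S,C=cv2.connectedComponentsWithStats(m); out=[]
    for i in range(1,n):
        if S[i,4]<120: continue
        q=P[L==i]; neck=q[q[:,2]>hi+0.012]; body=q[(q[:,2]>lo)&(q[:,2]<hi)]
        out.append((C[i].round(1),S[i,4],q[:,2].max(),body.mean(0),neck.mean(0) if len(neck) else None,len(neck)))
    return out
E
python3 - <<'E'
from h import *
for n in("top","scene"):
    z=np.load(f"pics/{n}0.npz");p,d=z["p"],z["d"];c=eyes.camera_params(n)
    print(n)
    for o in cans(p,d,c): print(o[0],o[1],round(o[2],3),o[3].round(4),None if o[4] is None else o[4].round(4),o[5])
    P=pts(d,c);hsv=cv2.cvtColor(p,cv2.COLOR_RGB2HSV)
    m=((hsv[...,1]>150)&(hsv[...,0]>100)&(hsv[...,0]<125)&(P[...,2]>.03)&(P[...,2]<.05)&(abs(P[...,1])<.3)&(P[...,0]>.3)&(P[...,0]<.7)).astype(np.uint8)
    cs,_=cv2.findContours(m,0,1);k=max(cs,key=cv2.contourArea)
    for q in cv2.approxPolyDP(k,8,True)[:,0]: print(q,ray(c,*q,.04).round(4), P[q[1],q[0]].round(3))
    q=np.array([ray(c,*a,.04)[:2] for a in k[:,0]],np.float32); print(cv2.minAreaRect(q))
p=np.load("pics/top0.npz")["p"]; save("crop1",cv2.resize(p[140:280,130:430],(800,373),interpolation=cv2.INTER_CUBIC))
p=np.load("pics/scene0.npz")["p"]; save("crop2",cv2.resize(p[130:380,120:400],(672,600),interpolation=cv2.INTER_CUBIC))
E
```

```text
top
[268.6 152. ] 185 0.093 [0.7584 0.0683 0.047 ] [0.7527 0.0682 0.0811] 122
[321.4 157.6] 801 0.07 [ 0.725  -0.1013  0.0506] [ 0.73   -0.1067  0.0681] 8
[225.  184.6] 334 0.091 [0.6529 0.2175 0.0449] [0.6529 0.2174 0.0795] 57
[398.9 187.7] 125 0.095 [ 0.6216 -0.3596  0.0477] [ 0.6255 -0.3615  0.0828] 74
[306.  214.7] 344 0.063 [ 0.5454 -0.0581  0.0504] None 0
[193.4 212.2] 342 0.091 [0.5626 0.3241 0.0445] [0.5627 0.3238 0.0805] 57
[229.8 219.6] 341 0.095 [0.5347 0.2032 0.0449] [0.535  0.203  0.0809] 58
[158.4 226.5] 349 0.091 [0.5178 0.4402 0.0449] [0.5178 0.4406 0.0801] 62
[400.4 230.6] 600 0.094 [ 0.4819 -0.3566  0.0509] [ 0.4837 -0.3652  0.0736] 159
[186.1 254.9] 353 0.089 [0.4216 0.3489 0.0452] [0.4223 0.3489 0.0802] 61
[230.4 254.5] 341 0.089 [0.4189 0.2029 0.045 ] [0.4189 0.2024 0.081 ] 57
[335 191] [ 0.6232 -0.1521  0.04  ] [ 0.624 -0.153  0.037]
[262 202] [0.5921 0.0951 0.04  ] [0.592 0.095 0.04 ]
[268 244] [0.4506 0.0781 0.04  ] [0.451 0.078 0.036]
[341 234] [ 0.4777 -0.167   0.04  ] [ 0.478 -0.167  0.038]
((0.5366840362548828, -0.03847290575504303), (0.1489855945110321, 0
[... 784 characters left out ...]
[254.1 243.7] 961 0.061 [ 0.5409 -0.0419  0.0474] None 0
[334.8 249.9] 516 0.091 [0.7495 0.0703 0.0461] [0.7487 0.0693 0.079 ] 264
[294.6 292.9] 1195 0.068 [ 0.7581 -0.1358  0.0464] [ 0.7448 -0.1218  0.0675] 6
[159.4 307.7] 985 0.095 [ 0.5041 -0.3769  0.0491] [ 0.4865 -0.368   0.0739] 313
[197.8 351.8] 337 0.095 [ 0.6607 -0.3998  0.0457] [ 0.6598 -0.3975  0.0812] 179
[259 209] [0.4584 0.075  0.04  ] [0.457 0.076 0.038]
[213 259] [ 0.4801 -0.1602  0.04  ] [ 0.48 -0.16  0.04]
[251 279] [ 0.6119 -0.1446  0.04  ] [ 0.613 -0.146  0.043]
[293 226] [0.5869 0.0852 0.04  ] [0.588 0.083 0.043]
((0.5326871871948242, -0.035176098346710205), (0.13783489167690277, 0.23736824095249176), 6.9705634117126465)
```

View pics/crop1.png

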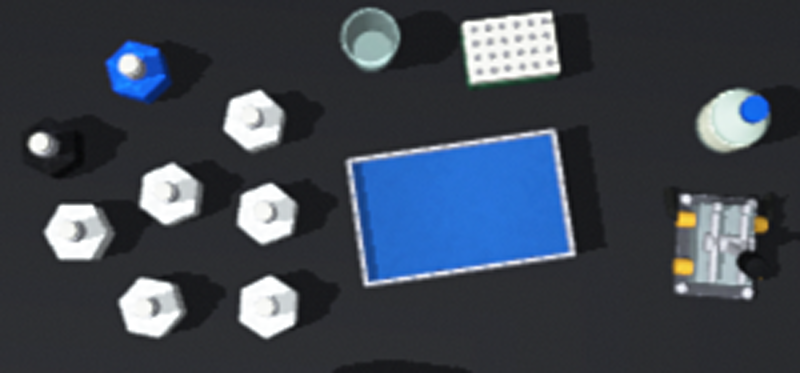

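View pics/crop2.png

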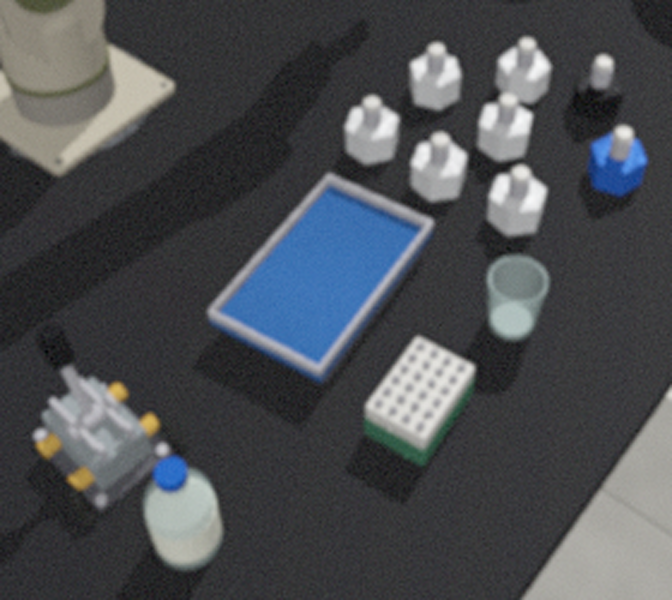

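```bash
cat >> h.py <<'E'
def yaw(p,c,u,v,z=0.045,r0=8,r1=14):
    g=cv2.GaussianBlur(cv2.cvtColor(p,cv2.COLOR_RGB2GRAY).astype(np.float32),(0,0),.7)
    gx,gy=cv2.Sobel(g,cv2.CV_32F,1,0),cv2.Sobel(g,cv2.CV_32F,0,1)
    V,U=np.indices(g.shape); r=np.hypot(U-u,V-v); m=(r>r0)&(r<r1)
    a=ray(c,u,v,z); J=np.stack([(ray(c,u+1,v,z)-a)[:2],(ray(c,u,v+1,z)-a)[:2]],1)
    w=np.linalg.inv(J).T@np.stack([gx[m],gy[m]]); ph=np.arctan2(w[1],w[0]); k=np.hypot(*w)
    s=(k*np.exp(6j*ph)).sum(); return np.degrees(np.angle(s))/6%60, abs(s)/k.sum()
E
python3 - <<'E'
from h import *
C={"a":(225,184.6,335.5,209.9),"b":(193.4,212.2,330.3,179.2),"c":(229.8,219.6,302.7,195.8),"d":(158.4,226.5,338.4,155.9),"e":(186.1,254.9,301.1,158),"f":(230.4,254.5,274.5,180.5)}
z=np.load("pics/top0.npz");p,d=z["p"],z["d"];c=eyes.camera_params("top")
P=pts(d,c);hsv=cv2.cvtColor(p,cv2.COLOR_RGB2HSV)
from scipy import ndimage
for k,(u,v,_,_) in C.items():
    # brightness-mask centroid on the body top plane, and bung cap centre by depth
    w=np.s_[int(v)-16:int(v)+17,int(u)-16:int(u)+17]
    Q=P[w]; b=Q[(Q[...,2]>.041)&(Q[...,2]<.05)]; t=Q[(Q[...,2]>.08)&(Q[...,2]<.095)]
    mid=(b.min(0)+b.max(0))/2
    print(k,"yaw",np.round(yaw(p,c,u,v),2),"bbox mid",mid.round(4)[:2],"size",np.ptp(b,0).round(3)[:2],"bung",t.mean(0).round(4),len(t))
T=np.array([.536,-.038]);a=np.radians(7);R=np.array([[np.cos(a),-np.sin(a)],[np.sin(a),np.cos(a)]])
for n,q in {"A1":(-28.6,-82.5),"B1":(28.6,-49.5),"A2":(-28.6,-16.5),"B2":(28.6,16.5),"A3":(-28.6,49.5),"B3":(28.6,82.5)}.items(): print(n,(T+R@np.array(q)/1000).round(4))
# lever grip: black above 0.13
for n in("top","scene"):
    z=np.load(f"pics/{n}0.npz");c=eyes.camera_params(n);P=pts(z["d"],c)
    m=(P[...,2]>.125)&(P[...,2]<.2)&(P[...,1]<-.25)&(P[...,1]>-.5)&(P[...,0]>.35)&(P[...,0]<.56)
    print(n,m.sum(),P[m].mean(0),P[m].min(0),P[m].max(0),np.argwhere(m).mean(0))
E
```

```text
a yaw [17.09  0.64] bbox mid [0.6541 0.2183] size [0.071 0.068] bung [0.6546 0.2187 0.084 ] 28
b yaw [21.95  0.63] bbox mid [0.5623 0.326 ] size [0.07  0.068] bung [0.5637 0.3258 0.0843] 32
c yaw [19.74  0.63] bbox mid [0.5356 0.203 ] size [0.071 0.068] bung [0.5349 0.2037 0.0845] 37
d yaw [59.2   0.65] bbox mid [0.5184 0.4424] size [0.064 0.074] bung [0.5185 0.4414 0.0841] 32
e yaw [46.96  0.64] bbox mid [0.4229 0.3517] size [0.07 0.07] bung [0.4217 0.3504 0.0842] 38
f yaw [25.03  0.66] bbox mid [0.4192 0.2047] size [0.069 0.067] bung [0.4185 0.2037 0.0841] 37
A1 [ 0.5177 -0.1234]
B1 [ 0.5704 -0.0836]
A2 [ 0.5096 -0.0579]
B2 [ 0.5624 -0.0181]
A3 [0.5016 0.0076]
B3 [0.5543 0.0474]
top 100 [ 0.45334854 -0.36027851  0.18461801] [ 0.43731632 -0.37560136  0.12686937] [ 0.46968339 -0.34995352  0.19870951] [238.8  411.48]
scene 244 [ 0.46055998 -0.36620982  0.175672  ] [ 0.43916605 -0.37762714  0.12607026] [ 0.47372109 -0.35120325  0.19997742] [275.27868852 143.43442623]
```

```bash
python3 -m crank '[[[5.5,2.5,-4.0,-1.0,0,0,0],[5.5,2.5,-4.0,-1.0,0,0,0],[5.5,2.5,-4.0,-1.0,0,0,0],[5.5,2.5,-4.0,-1.0,0,0,0],[5.5,2.5,-4.0,-1.0,0,0,0],[5.5,2.5,-4.0,-1.0,0,0,0],[5.5,2.5,-4.0,-1.0,0,0,0],[5.5,2.5,-4.0,-1.0,0,0,0],[5.5,2.5,-4.0,-1.0,0,0,0],[5.5,2.1,-3.6,-1.1,0,0,0],[5.5,0,0,0,0,0,0],[5.5,0,0,0,0,0,0]]]' 40
```

```text
clock: 1.6
position: [0.4182, 0.2053, 0.1303]
ee_rot: [0.139, 0.99, 0.0, -0.0]
ft_force: [0.3, -0.4, 0.8]
grip_width: 0.642
grasp_force: 0.0
```

```bash
python3 -m crank '[[[5.5,0.05,-0.1,-3.0,0,0,0],[5.5,0,0,-3.0,0,0,0],[5.5,0,0,-2.0,0,0,0],[5.5,0,0,0,0,0,0],[2.0,0,0,0,0,0,0],[2.0,0,0,0,0,0,0],[2.0,0,0,0,0,0,0],[2.0,0,0,0,0,0,0],[2.0,0,0,2.0,0,0,0],[2.0,0,0,5.0,0,0,0],[2.0,0,0,5.0,0,0,0],[2.0,0,0,0,0,0,0]]]' 60
python3 - <<'E'
from h import *
p,d,c=cam("scene"); save("s1",cv2.resize(p[100:330,170:420],(650,598)))
o=manip.get_obs(); print(o["clock"],o["position"],o["grip_width"],o["grasp_force"],o["ft_force"])
E
```

```text
clock: 3.1
position: [0.4208, 0.2047, 0.1739]
ee_rot: [0.14, 0.99, 0.002, 0.002]
ft_force: [0.4, 0.6, -5.4]
grip_width: 0.304
grasp_force: 60.3
3.15 [0.4195738  0.20400776 0.17139325] 0.30129421867175277 60.332207679748535 [ 0.0769213   0.57137233 -5.64124388]
```

View pics/s1.png

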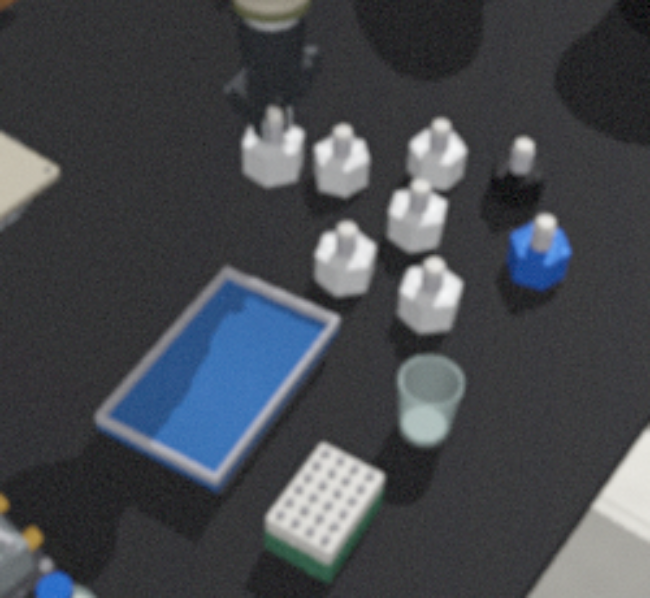

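```bash
python3 -m crank '[[[2.0,1.0,-3.3,0,0,0,2],[2.0,1.65,-5.45,0,0,0,2],[2.0,1.65,-5.45,0,0,0,2],[2.0,1.65,-5.45,0,0,0,2],[2.0,1.65,-5.45,0,0,0,2],[2.0,1.65,-5.45,0,0,0,2],[2.0,0.65,-2.15,0,0,0,0],[2.0,0,0,-3.0,0,0,0],[2.0,0,0,-2.5,0,0,0],[2.0,0,0,-1.5,0,0,0],[2.0,0,0,-1.0,0,0,0],[2.0,0,0,0,0,0,0]]]'
python3 - <<'E'
from h import *
p,d,c=cam("scene"); save("s2",cv2.resize(p[130:330,170:420],(650,520)))
o=manip.get_obs(); print(o["clock"],o["position"],o["grip_width"],o["grasp_force"],o["ft_force"])
E
```

```text
clock: 4.65
position: [0.5186, -0.1235, 0.0905]
ee_rot: [0.035, 0.999, -0.0, 0.0]
ft_force: [1.1, -1.5, -2.7]
grip_width: 0.302
grasp_force: 64.7
4.7 [ 0.51838221 -0.12339295  0.09046248] 0.30928903518799056 64.69739198684692 [-0.56521317 -0.15871495 -3.21459203]
```

View pics/s2.png

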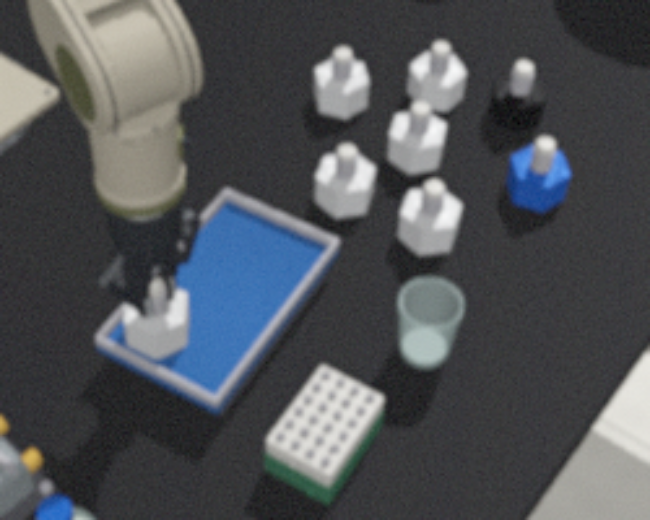

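```bash
python3 -m crank '[[[2.0,0,0,-0.1,0,0,0],[5.0,0,0,0,0,0,0],[5.0,0,0,0,0,0,0],[5.0,0,0,3.0,0,0,0],[3.0,0,0,2.8,0,0,0],[0,0,0,0,0,0,0],[0,0,0,0,0,0,0],[0,0,0,0,0,0,0],[0,0,0,-1.5,0,0,0],[0,0,0,-0.8,0,0,0],[0,0,0,-0.5,0,0,0],[0,0,0,-0.3,0,0,0],[0,0,0,0,0,0,0]]]'
```

```text
clock: 6.32
position: [0.5179, -0.1233, 0.1171]
ee_rot: [0.035, 0.999, 0.0, -0.0]
ft_force: [-8.0, 2.6, 19.1]
grip_width: 0.001
grasp_force: 9.4
```

```bash
cat >> h.py <<'E'
def look():
    p,d,c=cam("top"); P=pts(d,c); R=np.array([[np.cos(np.radians(7)),np.sin(np.radians(7))],[-np.sin(np.radians(7)),np.cos(np.radians(7))]])
    hsv=cv2.cvtColor(p,cv2.COLOR_RGB2HSV); wh=(hsv[...,1]<70)&(hsv[...,2]>90)
    X,Y,Z=P[...,0],P[...,1],P[...,2]
    for nm,zt,rg in(("bench",.045,(Y>.13)&(Y<.55)&(X>.35)&(X<.72)),("tray",.085,(Y>-.19)&(Y<.12)&(X>.42)&(X<.65))):
        m=(rg&wh&(Z>zt-.006)&(Z<zt+.05)).astype(np.uint8); n,L,S,C=cv2.connectedComponentsWithStats(m)
        t=(rg&(Z>zt+.031)&(Z<zt+.05)).astype(np.uint8); n,L,S,C=cv2.connectedComponentsWithStats(t)
        for i in range(1,n):
            if not 12<S[i,4]<75: continue
            q=P[L==i]; x,y,z=(q.min(0)+q.max(0))/2
            B=P[(abs(X-x)<.045)&(abs(Y-y)<.045)&(abs(Z-zt)<.005)&wh]
            if len(B)<60: continue
            # back to pixel of body centre
            T=np.array(c["world_from_camera"]); b=(B.min(0)+B.max(0))/2; k=T[:3,:3].T@(np.array([q[:,0].mean(),q[:,1].mean(),zt])-T[:3,3]); u,v=c["fx"]*k[0]/k[2]+c["cx"],c["fy"]*k[1]/k[2]+c["cy"]
            print(nm,"bung",q.mean(0).round(4),S[i,4],"body",b.round(4)[:2],"yaw",np.round(yaw(p,c,u,v,zt),1),"" if nm=="bench" else "tray xy mm "+str((R@(q.mean(0)[:2]-[.536,-.038])*1000).round(1)))
    return p,d,c
E
python3 -m crank '[[[0,0,0,3.0,0,0,0],[3,0.2,4.0,0,0,0,-2],[5.5,0.3,5.7,0,0,0,-2],[5.5,0.3,5.7,0,0,0,-2],[5.5,0.3,5.7,0,0,0,-2],[5.5,0.3,5.7,0,0,0,0],[5.5,0.3,5.7,0,0,0,0],[5.5,0,0.2,-3.0,0,0,0],[5.5,0,0,0,0,0,0]]]'; python3 -c "from h import *;look()"
```

```text
clock: 7.45
position: [0.5334, 0.2033, 0.1138]
ee_rot: [0.104, 0.995, -0.002, -0.002]
ft_force: [-0.3, -0.8, 0.0]
grip_width: 0.64
grasp_force: 0.0
bench bung [0.6545 0.2172 0.0834] 34 body [0.6573 0.2182] yaw [17.   0.4] 
bench bung [0.5183 0.4414 0.0828] 50 body [0.5183 0.4422] yaw [59.2  0.7] 
bench bung [0.4222 0.3505 0.0836] 45 body [0.423 0.35 ] yaw [46.8  0.6] 
tray bung [ 0.5136 -0.1232  0.1189] 23 body [ 0.5148 -0.1247] yaw [38.1  0.6] tray xy mm [-32.6 -81.8]
```

```bash
python3 -m crank '[[[5.5,0,0,-4.0,0,0,0],[5.5,0,0,-2.6,0,0,0],[5.5,0,0,0,0,0,0],[2.0,0,0,0,0,0,0],[2.0,0,0,0,0,0,0],[2.0,0,0,0,0,0,0],[2.0,0,0,0,0,0,0]]]';python3 -c "
from h import *
p,d,c=look()
p,d,c=cam('scene')
for o in cans(p,d,c): print(o[0],o[1],o[3].round(4),None if o[4] is None else o[4].round(4))
for o in cans(p,d,c,lo=.078,hi=.092): print(o[0],o[1],o[3].round(4),None if o[4] is None else o[4].round(4))
save('s3',p[120:340,150:400])"
```

```text
clock: 8.38
position: [0.5364, 0.2041, 0.0523]
ee_rot: [0.105, 0.994, 0.001, 0.001]
ft_force: [0.2, -0.9, 7.7]
grip_width: 0.308
grasp_force: 58.7
bench bung [0.6532 0.2181 0.0827] 43 body [0.6575 0.2181] yaw [16.8  0.4] 
bench bung [0.5626 0.3294 0.0832] 23 body [0.5604 0.3431] yaw [24.9  0.3] 
bench bung [0.5179 0.4417 0.0834] 46 body [0.5183 0.4426] yaw [59.2  0.7] 
bench bung [0.4223 0.3493 0.0832] 45 body [0.4228 0.3506] yaw [47.   0.6] 
tray bung [ 0.516  -0.1247  0.1191] 27 body [ 0.5149 -0.1236] yaw [37.8  0.6] tray xy mm [-30.4 -83.6]
[480.9  24.7] 2032 [0.5042 1.7009 0.0461] [0.5532 1.701  0.0804]
[348.4  61.6] 184 [0.24   0.9792 0.0513] [0.2191 0.9735 0.0815]
[300.6  60.9] 149 [0.0514 0.8667 0.0494] [0.0524 0.8464 0.0816]
[146.  166.6] 569 [ 0.0483 -0.0328  0.0461] [ 0.0477 -0.0305  0.082 ]
[338.2 155.8] 259 [0.5236 0.4356 0.0456] [0.5211 0.4385 0.0796]
[330.3 179.2] 288 [0.5681 0.3179 0.0458] [0.5662 0.3223 0.079 ]
[302.8 196.7] 285 [0.5446 0.1933 0.0452] [0.5424 0.2001 0.0789]
[335.5 209.8] 327 [0.659  0.2117 0.0457] [0.6567 0.2154 0.0797]
[246.3 247.5] 1415 [ 0.5432 -0.0502  0.0475] [ 0.5243 -0.1311  0.0836]
[334.8 249.9] 515 [0.749  0.0685 0.0459] [0.7485 0.0695 0.0793]
[294.6 292.9] 1192 [ 0.7562 -0.1405  0.0464] [ 0.7451 -0.0932  0.0679]
[159.4 307.7] 982 [ 0.5043 -0.3782  0.0492] [ 0.4858 -0.3685  0.0743]
[198.1 351.6] 350 [ 0.6618 -0.3981  0.046 ] [ 0.6602 -0.3975  0.0821]
[493.9  19.1] 1839 [0.5475 1.7015 0.0849] [0.606  1.714  0.1159]
[349.9  55.7] 375 [0.2253 0.9702 0.0854] [0.231  0.9665 0.1183]
[293.3  54.2] 356 [0.0237 0.8452 0.0855] [0.018  0.8421 0.1053]
[144.  158.2] 587 [ 0.0467 -0.028   0.0845] [ 0.0486 -0.0316  0.1184]
[229.5 248.2] 415 [ 0.5223 -0.1292  0.0854] [ 0.5179 -0.1256  0.1151]
[335.5 246.2] 148 [0.7493 0.0691 0.0841] None
[194.7 340.9] 564 [ 0.6601 -0.3978  0.0854] [ 0.6478 -0.3903  0.114 ]
```

```bash
python3 -m crank '[[[2.0,0,0,2.0,0,0,0],[2.0,0,0,5.0,0,0,0],[2.0,0,0,5.0,0,0,0],[2.0,0.5,-4.0,0,0,0,3],[2.0,0.8,-5.6,0,0,0,3],[2.0,0.8,-5.6,0,0,0,3],[2.0,0.8,-5.6,0,0,0,3],[2.0,0.8,-5.6,0,0,0,3],[2.0,0.25,-2.0,0,0,0,2],[2.0,0,0,0,0,0,0],[2.0,0,0,-3.0,0,0,0],[2.0,0,0,-3.0,0,0,0],[2.0,0,0,-1.8,0,0,0],[2.0,0,0,-0.1,0,0,0],[2.0,0,0,0,0,0,0]]]'; python3 -c "from h import *;look()"
python3 -m crank '[[[2.0,-0.2,-0.15,0,0,0,0],[2.0,-0.2,-0.15,0,0,0,0],[2.0,0,0,0,0,0,0]]]'
```

```text
clock: 10.35
position: [0.5749, -0.0799, 0.0919]
ee_rot: [-0.044, 0.999, 0.0, 0.0]
ft_force: [-0.4, -0.8, -1.8]
grip_width: 0.304
grasp_force: 65.1
bench bung [0.6536 0.2184 0.0835] 43 body [0.6542 0.2183] yaw [17.1  0.6] 
bench bung [0.563  0.3245 0.0824] 46 body [0.5623 0.3262] yaw [21.9  0.6] 
bench bung [0.5177 0.4415 0.0837] 45 body [0.5183 0.4435] yaw [59.2  0.7] 
bench bung [0.4225 0.3497 0.0826] 48 body [0.423  0.3503] yaw [46.9  0.6] 
clock: 10.78
position: [0.5707, -0.0834, 0.0916]
ee_rot: [-0.043, 0.999, 0.0, 0.0]
ft_force: [1.5, -0.5, -2.9]
grip_width: 0.3
grasp_force: 65.1
```

```bash
python3 -m crank '[[[2.0,-0.16,-0.12,0,0,0,0],[2.0,-0.16,-0.12,0,0,0,0],[2.0,0,0,0,0,0,0]]]'
python3 -m crank '[[[2.0,0,0,-0.1,0,0,0],[5.0,0,0,0,0,0,0],[5.0,0,0,0,0,0,0],[5.0,0,0,3.0,0,0,0],[3.0,0,0,2.8,0,0,0],[0,0,0,0,0,0,0],[0,0,0,0,0,0,0],[0,0,0,0,0,0,0],[0,0,0,-1.5,0,0,0],[0,0,0,-1.0,0,0,0],[0,0,0,-0.6,0,0,0],[0,0,0,-0.3,0,0,0],[0,0,0,0,0,0,0]]]'; python3 -c "from h import *;look()"
```

```text
clock: 11.15
position: [0.5675, -0.0857, 0.0915]
ee_rot: [-0.043, 0.999, 0.0, 0.0]
ft_force: [2.1, 0.1, -2.3]
grip_width: 0.309
grasp_force: 65.1
clock: 12.78
position: [0.5677, -0.0858, 0.117]
ee_rot: [-0.043, 0.999, 0.001, 0.0]
ft_force: [-15.0, 2.5, 35.9]
grip_width: -0.002
grasp_force: 17.7
bench bung [0.6533 0.2175 0.0839] 43 body [0.654  0.2182] yaw [17.1  0.6] 
bench bung [0.5635 0.3251 0.0833] 43 body [0.5624 0.325 ] yaw [22.   0.6] 
bench bung [0.5186 0.441  0.0825] 46 body [0.5182 0.4432] yaw [59.2  0.7] 
bench bung [0.4224 0.3493 0.0825] 50 body [0.4229 0.3503] yaw [47.   0.6]
```

```bash
python3 -m crank '[[[0,0,0,3.2,0,0,0],[3,0,4.0,0,0,0,-2],[5.5,0,5.8,0,0,0,-3],[5.5,0,5.8,0,0,0,-3],[5.5,-0.1,5.8,0,0,0,-3],[5.5,-0.1,5.8,0,0,0,-3],[5.5,-0.1,5.8,0,0,0,-2],[5.5,-0.05,5.8,0,0,0,0],[5.5,0,2.3,-2.0,0,0,0],[5.5,0,0,-4.0,0,0,0],[5.5,0,0,-3.4,0,0,0],[5.5,0,0,0,0,0,0],[2.0,0,0,0,0,0,0],[2.0,0,0,0,0,0,0],[2.0,0,0,0,0,0,0],[2.0,0,0,0,0,0,0]]]';python3 -c "
from h import *
p,d,c=look()"
```

```text
clock: 14.82
position: [0.5649, 0.326, 0.0542]
ee_rot: [0.096, 0.995, 0.001, 0.001]
ft_force: [0.4, -0.4, 6.8]
grip_width: 0.305
grasp_force: 59.2
bench bung [0.653  0.2188 0.0828] 42 body [0.654  0.2182] yaw [17.3  0.6] 
tray bung [ 0.565  -0.0871  0.1179] 28 body [ 0.5598 -0.0921] yaw [36.6  0.6] tray xy mm [ 22.8 -52.3]
tray bung [ 0.5122 -0.1261  0.1185] 32 body [ 0.5166 -0.1203] yaw [37.2  0.6] tray xy mm [-34.4 -84.6]
```

```bash
python3 -m crank '[[[2.0,0,0,2.0,0,0,0],[2.0,0,0,5.0,0,0,0],[2.0,0,0,5.0,0,0,0],[2.0,-0.5,-3.5,0,0,0,2],[2.0,-0.9,-6.0,0,0,0,3],[2.0,-0.9,-6.0,0,0,0,3],[2.0,-0.9,-6.0,0,0,0,3],[2.0,-0.9,-6.0,0,0,0,3],[2.0,-0.9,-6.0,0,0,0,1],[2.0,-0.7,-4.4,0,0,0,0],[2.0,0,0,0,0,0,0],[2.0,0,0,-3.0,0,0,0],[2.0,0,0,-3.0,0,0,0],[2.0,0,0,-1.8,0,0,0],[2.0,0,0,-0.2,0,0,0],[2.0,0,0,0,0,0,0]]]'
python3 -m crank '[[[2.0,0.03,-0.3,0,0,0,0],[2.0,0.04,-0.3,0,0,0,0],[2.0,0.03,-0.2,0,0,0,0],[2.0,0,0,0,0,0,0]]]'
python3 -m crank '[[[2.0,0.18,-0.08,0,0,0,0],[2.0,0.18,-0.08,0,0,0,0],[2.0,0,0,0,0,0,0]]]'; python3 -c "from h import *;look()"
```

```text
clock: 16.88
position: [0.507, -0.0531, 0.0928]
ee_rot: [-0.035, 0.999, 0.0, 0.0]
ft_force: [-0.7, 0.5, -3.0]
grip_width: 0.307
grasp_force: 63.3
clock: 17.38
position: [0.5079, -0.0613, 0.0925]
ee_rot: [-0.035, 0.999, 0.0, -0.0]
ft_force: [-2.5, 4.3, 0.6]
grip_width: 0.302
grasp_force: 63.7
clock: 17.75
position: [0.5112, -0.063, 0.0926]
ee_rot: [-0.035, 0.999, 0.0, -0.0]
ft_force: [-6.1, 4.0, 5.0]
grip_width: 0.303
grasp_force: 64.1
bench bung [0.6532 0.2187 0.0837] 42 body [0.654  0.2182] yaw [17.1  0.6] 
bench bung [0.5175 0.4412 0.0832] 44 body [0.5182 0.4432] yaw [59.2  0.7] 
bench bung [0.4215 0.3491 0.083 ] 46 body [0.4229 0.3494] yaw [47.   0.6]
```

```bash
python3 -m crank '[[[2.0,0,0,-0.1,0,0,0],[5.0,0,0,0,0,0,0],[5.0,0,0,0,0,0,0],[5.0,0,0,3.0,0,0,0],[3.0,0,0,2.8,0,0,0],[0,0,0,0,0,0,0],[0,0,0,0,0,0,0],[0,0,0,0,0,0,0],[0,0,0,-1.5,0,0,0],[0,0,0,-1.0,0,0,0],[0,0,0,-0.6,0,0,0],[0,0,0,-0.25,0,0,0],[0,0,0,0,0,0,0]]]'
python3 -m crank '[[[0,0,0,3.2,0,0,0],[3,-0.5,4.0,0,0,0,0],[5.5,-1.3,5.8,0,0,0,0],[5.5,-1.3,5.8,0,0,0,0],[5.5,-1.3,5.8,0,0,0,0],[5.5,-1.3,5.8,0,0,0,0],[5.5,-1.3,5.8,0,0,0,0],[5.5,-1.3,5.8,0,0,0,0],[5.5,-0.55,2.5,-2.0,0,0,0],[5.5,0,0,-4.0,0,0,0],[5.5,0,0,-3.6,0,0,0],[5.5,0,0,0,0,0,0],[2.0,0,0,0,0,0,0],[2.0,0,0,0,0,0,0],[2.0,0,0,0,0,0,0],[2.0,0,0,0,0,0,0]]]';python3 -c "
from h import *
p,d,c=look()"
```

```text
clock: 19.42
position: [0.5115, -0.0633, 0.117]
ee_rot: [-0.034, 0.999, 0.001, -0.0]
ft_force: [-10.7, 2.0, 24.6]
grip_width: -0.0
grasp_force: 12.5
clock: 21.42
position: [0.4239, 0.3507, 0.0535]
ee_rot: [-0.035, 0.999, 0.001, 0.001]
ft_force: [-0.2, 0.2, 6.8]
grip_width: 0.31
grasp_force: 59.2
bench bung [0.6668 0.2452 0.0832] 40 body [0.6677 0.2464] yaw [17.3  0.6] 
bench bung [0.5173 0.4404 0.0828] 51 body [0.5187 0.4438] yaw [59.3  0.6] 
tray bung [ 0.5712 -0.0915  0.1187] 26 body [ 0.5666 -0.0914] yaw [36.4  0.5] tray xy mm [ 28.5 -57.4]
tray bung [ 0.5136 -0.1307  0.1188] 28 body [ 0.5181 -0.126 ] yaw [37.8  0.5] tray xy mm [-33.5 -89.3]
tray bung [ 0.5067 -0.0623  0.1183] 29 body [ 0.5124 -0.0695] yaw [38.   0.5] tray xy mm [-32.  -20.5]
```

```bash
cat >> h.py <<'E'
from scipy.spatial.distance import cdist
def tray(n=4):
    a=np.radians(7);R=np.array([[np.cos(a),np.sin(a)],[-np.sin(a),np.cos(a)]]); A={}
    for nm in("top","scene"):
        F=[cam(nm) for _ in range(n)]; c=F[0][2]; D=np.median([f[1] for f in F],0); P=pts(D,c); X,Y,Z=P[...,0],P[...,1],P[...,2]
        m=((Y>-.19)&(Y<.12)&(X>.42)&(X<.65)&(Z>.108)&(Z<.13)).astype(np.uint8); k,L,S,C=cv2.connectedComponentsWithStats(m)
        A[nm]=[]
        for i in range(1,k):
            if 25<S[i,4]<110:
                q=ray(c,*C[i],.115); A[nm].append(q[:2])
        q=np.array(A[nm]); t=(q-[.536,-.038])@R.T*1000; o=np.argsort(t[:,1]); t,q=t[o],q[o]
        print(nm,"tray mm",t.round(1).tolist(),"world",q.round(4).tolist(),S[1:,4][:8]); print(cdist(t,t).round(1))
E
python3 -c "from h import *;tray()"
```

```text
top tray mm [[-33.4, -88.8], [26.6, -55.9], [-30.3, -22.6]] world [[0.5136, -0.1302], [0.5692, -0.0902], [0.5087, -0.0641]] [62 61 56]
[[ 0.  68.5 66.3]
 [68.5  0.  65.9]
 [66.3 65.9  0. ]]
scene tray mm [[-31.4, -89.6], [28.8, -57.0], [-28.4, -23.8]] world [[0.5158, -0.1308], [0.5715, -0.091], [0.5108, -0.0651]] [70 74 77]
[[ 0.  68.5 65.9]
 [68.5  0.  66.1]
 [65.9 66.1  0. ]]
```

```bash
python3 -m crank '[[[2.0,0,0,2.0,0,0,0],[2.0,0,0,5.0,0,0,0],[2.0,0,0,5.0,0,0,0],[2.0,1.2,-3.2,0,0,0,-2],[2.0,2.3,-5.8,0,0,0,-2],[2.0,2.3,-5.8,0,0,0,-2],[2.0,2.3,-5.8,0,0,0,-2],[2.0,2.3,-5.8,0,0,0,-2],[2.0,2.3,-5.8,0,0,0,0],[2.0,1.7,-4.6,0,0,0,0],[2.0,0,0,0,0,0,0],[2.0,0,0,-3.0,0,0,0],[2.0,0,0,-3.0,0,0,0],[2.0,0,0,-1.8,0,0,0],[2.0,0,0,-0.15,0,0,0],[2.0,0,0,0,0,0,0]]]'
python3 -c "from h import *;p,d,c=look();o=manip.get_obs();print(o['position'],o['ft_force'])"
```

```text
clock: 23.88
position: [0.5668, -0.0184, 0.0923]
ee_rot: [0.053, 0.999, -0.0, -0.0]
ft_force: [0.6, -0.2, -3.2]
grip_width: 0.308
grasp_force: 65.5
bench bung [0.6672 0.2454 0.0837] 40 body [0.6684 0.2465] yaw [17.3  0.6] 
bench bung [0.5183 0.4417 0.083 ] 45 body [0.5182 0.4435] yaw [59.2  0.7] 
tray bung [ 0.5133 -0.1283  0.1185] 26 body [ 0.518  -0.1278] yaw [36.9  0.5] tray xy mm [-33.5 -86.9]
[ 0.56692461 -0.01839708  0.09253451] [-0.46486496 -0.43532522 -2.98650608]
```

Push along −y in small steps, watching the force, then release, plug and go to the knocked can at (0.667, 0.245).

```bash
python3 -m crank '[[[2.0,-0.02,-0.2,0,0,0,0],[2.0,-0.02,-0.2,0,0,0,0],[2.0,-0.02,-0.2,0,0,0,0],[2.0,-0.02,-0.2,0,0,0,0],[2.0,0,0,0,0,0,0]]]'
python3 -m crank '[[[2.0,0,0,-0.1,0,0,0],[5.0,0,0,0,0,0,0],[5.0,0,0,0,0,0,0],[5.0,0,0,3.0,0,0,0],[3.0,0,0,2.8,0,0,0],[0,0,0,0,0,0,0],[0,0,0,0,0,0,0],[0,0,0,0,0,0,0],[0,0,0,-1.5,0,0,0],[0,0,0,-1.0,0,0,0],[0,0,0,-0.6,0,0,0],[0,0,0,-0.25,0,0,0],[0,0,0,0,0,0,0]]]'
python3 -m crank '[[[0,0,0,3.2,0,0,0],[3,1.3,3.6,0,0,0,0],[5.5,2.0,5.2,0,0,0,0],[5.5,2.0,5.2,0,0,0,0],[5.5,2.0,5.2,0,0,0,0],[5.5,2.0,5.2,0,0,0,0],[5.5,0.9,2.8,0,0,0,0],[5.5,0,0,0,0,0,0]]]';python3 -c "
from h import *
tray();o=manip.get_obs();print(o['position'])"
```

```text
clock: 24.55
position: [0.5665, -0.0257, 0.0925]
ee_rot: [0.052, 0.999, 0.0, 0.0]
ft_force: [0.9, 4.4, -2.6]
grip_width: 0.3
grasp_force: 65.5
clock: 26.18
position: [0.5662, -0.0263, 0.1171]
ee_rot: [0.053, 0.999, 0.001, -0.0]
ft_force: [-10.1, 0.8, 21.9]
grip_width: -0.003
grasp_force: 11.0
clock: 27.18
position: [0.6675, 0.2489, 0.1458]
ee_rot: [0.051, 0.999, 0.0, -0.001]
ft_force: [0.2, -0.8, 0.3]
grip_width: 0.644
grasp_force: 0.0
top tray mm [[-33.7, -88.9], [26.1, -59.0], [-31.1, -23.4], [27.3, 7.3]] world [[0.5134, -0.1303], [0.5691, -0.0934], [0.508, -0.065], [0.5622, -0.0274]] [62 58 61 57]
[[  0.   66.9  65.5 113.9]
 [ 66.9   0.   67.4  66.3]
 [ 65.5  67.4   0.   65.9]
 [113.9  66.3  65.9   0. ]]
scene tray mm [[-31.1, -90.0], [27.9, -59.3], [-28.3, -24.3], [30.2, 6.2]] world [[0.5161, -0.1312], [0.5709, -0.0934], [0.5109, -0.0656], [0.5652, -0.0281]] [70 70 76 76]
[[  0.   66.5  65.8 114.1]
 [ 66.5   0.   66.2  65.6]
 [ 65.8  66.2   0.   66. ]
 [114.1  65.6  66.    0. ]]
[0.66824576 0.24488777 0.14808748]
```

```bash
python3 -m crank '[[[5.5,0,0,-3.5,0,0,0],[5.5,0,0,-4.0,0,0,0],[5.5,0,0,-2.1,0,0,0],[5.5,0,0,0,0,0,0],[2.0,0,0,0,0,0,0],[2.0,0,0,0,0,0,0],[2.0,0,0,0,0,0,0],[2.0,0,0,0,0,0,0],[2.0,0,0,2.0,0,0,0],[2.0,0,0,5.0,0,0,0],[2.0,0,0,5.0,0,0,0],[2.0,0,0,0,0,0,0]]]'; python3 -c "from h import *;p,d,c=look();o=manip.get_obs();print(o['position'],o['ft_force'])"
```

```text
clock: 29.08
position: [0.6705, 0.246, 0.1783]
ee_rot: [0.053, 0.999, 0.002, 0.004]
ft_force: [1.0, 0.2, -3.2]
grip_width: 0.305
grasp_force: 59.7
bench bung [0.5179 0.4402 0.0831] 52 body [0.5183 0.4433] yaw [59.2  0.7] 
tray bung [ 0.5682 -0.0929  0.1182] 33 body [ 0.5641 -0.093 ] yaw [35.7  0.4] tray xy mm [ 25.2 -58.4]
tray bung [ 0.5632 -0.0266  0.1178] 26 body [ 0.558  -0.0333] yaw [36.4  0.5] tray xy mm [28.4  8. ]
tray bung [ 0.5125 -0.1307  0.1187] 32 body [ 0.5183 -0.125 ] yaw [37.1  0.5] tray xy mm [-34.6 -89.2]
tray bung [ 0.5102 -0.0649  0.1185] 29 body [ 0.5126 -0.064 ] yaw [37.4  0.5] tray xy mm [-28.9 -23.5]
[0.66916501 0.24575256 0.17498639] [-0.37319778  0.14979784 -4.46685223]
```

```bash
python3 -m crank '[[[2.0,-2.0,-2.8,0,0,0,4],[2.0,-3.2,-4.6,0,0,0,4],[2.0,-3.2,-4.6,0,0,0,4],[2.0,-3.2,-4.6,0,0,0,4],[2.0,-3.2,-4.6,0,0,0,4],[2.0,-1.7,-2.6,0,0,0,0],[2.0,0,0,0,0,0,0],[2.0,0,0,-3.0,0,0,0],[2.0,0,0,-3.0,0,0,0],[2.0,0,0,-1.8,0,0,0],[2.0,0,0,-0.15,0,0,0],[2.0,0,0,0,0,0,0]]]'
python3 -c "from h import *;o=manip.get_obs();print(o['position'],o['ft_force'],o['grip_width'])"
```

```text
clock: 30.62
position: [0.5029, 0.0082, 0.0919]
ee_rot: [-0.122, 0.993, -0.0, -0.001]
ft_force: [0.5, 0.5, -2.5]
grip_width: 0.305
grasp_force: 65.3
[0.50294413 0.0081566  0.09189037] [ 0.51672501  0.49666528 -2.54550422] 0.30487720520670086
```

```bash
python3 -m crank '[[[2.0,0.03,-0.2,0,0,0,0],[2.0,0.03,-0.2,0,0,0,0],[2.0,0.04,-0.2,0,0,0,0],[2.0,0.05,-0.08,0,0,0,0],[2.0,0,0,0,0,0,0]]]'
python3 -m crank '[[[2.0,0,0,-0.1,0,0,0],[5.0,0,0,0,0,0,0],[5.0,0,0,0,0,0,0],[5.0,0,0,3.0,0,0,0],[3.0,0,0,2.8,0,0,0],[0,0,0,0,0,0,0],[0,0,0,0,0,0,0],[0,0,0,0,0,0,0],[0,0,0,-1.5,0,0,0],[0,0,0,-1.0,0,0,0],[0,0,0,-0.6,0,0,0],[0,0,0,-0.25,0,0,0],[0,0,0,0,0,0,0]]]'
python3 -m crank '[[[0,0,0,3.2,0,0,0],[3,0.2,4.0,0,0,0,0],[5.5,0.2,5.8,0,0,0,0],[5.5,0.2,5.8,0,0,0,0],[5.5,0.2,5.8,0,0,0,0],[5.5,0.2,5.8,0,0,0,0],[5.5,0.2,5.8,0,0,0,0],[5.5,0.2,5.8,0,0,0,0],[5.5,0.2,5.2,0,0,0,0],[5.5,0,0,0,0,0,0]]]';python3 -c "
from h import *
tray();o=manip.get_obs();print(o['position'])"
```

```text
clock: 31.25
position: [0.5048, 0.0013, 0.0925]
ee_rot: [-0.122, 0.993, 0.0, 0.0]
ft_force: [0.5, 4.0, -2.0]
grip_width: 0.303
grasp_force: 65.2
clock: 32.88
position: [0.5047, 0.0008, 0.117]
ee_rot: [-0.121, 0.993, 0.001, -0.0]
ft_force: [-10.5, -0.6, 25.3]
grip_width: -0.002
grasp_force: 12.5
clock: 34.12
position: [0.5181, 0.4458, 0.1454]
ee_rot: [-0.125, 0.992, 0.0, -0.001]
ft_force: [-0.7, -0.7, -0.6]
grip_width: 0.644
grasp_force: 0.0
top tray mm [[-33.5, -90.0], [26.1, -58.8], [-30.9, -24.3], [27.5, 7.3], [-29.2, 41.7]] world [[0.5137, -0.1315], [0.5691, -0.0932], [0.5083, -0.0659], [0.5624, -0.0274], [0.5019, -0.0001]] [63 57 59 60 59]
[[  0.   67.3  65.8 114.9 131.9]
 [ 67.3   0.   66.6  66.1 114.8]
 [ 65.8  66.6   0.   66.4  66.1]
 [114.9  66.1  66.4   0.   66.4]
 [131.9 114.8  66.1  66.4   0. ]]
scene tray mm [[-31.6, -91.0], [27.9, -59.5], [-28.4, -25.1], [30.2, 6.1], [-27.1, 41.0]] world [[0.5157, -0.1322], [0.5709, -0.0937], [0.5109, -0.0663], [0.5652, -0.0283], [0.5041, -0.0006]] [65 72 71 78 77]
[[  0.   67.3  66.1 115.1 132.1]
 [ 67.3   0.   66.   65.6 114.5]
 [ 66.1  66.    0.   66.3  66.1]
 [115.1  65.6  66.3   0.   67. ]
 [132.1 114.5  66.1  67.    0. ]]
[0.521109   0.44000112 0.14811983]
```

```bash
python3 -m crank '[[[5.5,-0.15,0.1,-3.5,0,0,0],[5.5,0,0,-4.0,0,0,0],[5.5,0,0,-2.1,0,0,0],[5.5,0,0,0,0,0,0],[2.0,0,0,0,0,0,0],[2.0,0,0,0,0,0,0],[2.0,0,0,0,0,0,0],[2.0,0,0,0,0,0,0],[2.0,0,0,2.0,0,0,0],[2.0,0,0,5.0,0,0,0],[2.0,0,0,5.0,0,0,0],[2.0,0,0,0,0,0,0],[2.0,0,0,0,0,0,0]]]'
python3 -m crank '[[[2.0,0.4,-4.0,0,0,0,-4],[2.0,0.6,-6.0,0,0,0,-4],[2.0,0.6,-6.0,0,0,0,-4],[2.0,0.6,-6.0,0,0,0,-4],[2.0,0.6,-6.0,0,0,0,-4],[2.0,0.6,-6.0,0,0,0,-2],[2.0,0.6,-5.6,0,0,0,0],[2.0,0,0,0,0,0,0],[2.0,0,0,-3.0,0,0,0],[2.0,0,0,-3.0,0,0,0],[2.0,0,0,-1.8,0,0,0],[2.0,0,0,-0.15,0,0,0],[2.0,0,0,0,0,0,0]]]'
python3 -c "from h import *;o=manip.get_obs();print(o['position'],o['ft_force'],o['grip_width'])"
```

```text
clock: 36.15
position: [0.5188, 0.4415, 0.1716]
ee_rot: [-0.122, 0.993, -0.0, -0.0]
ft_force: [-0.5, -0.7, -4.2]
grip_width: 0.31
grasp_force: 59.8
clock: 37.78
position: [0.5589, 0.0462, 0.0921]
ee_rot: [0.07, 0.998, -0.0, -0.0]
ft_force: [-0.5, 0.8, -3.5]
grip_width: 0.305
grasp_force: 66.2
[0.55888299 0.04621074 0.0920653 ] [-0.48287215  0.77506038 -3.50777303] 0.30472817207852204
```

```bash
python3 -m crank '[[[2.0,0,-0.2,0,0,0,0],[2.0,0,-0.2,0,0,0,0],[2.0,0,-0.2,0,0,0,0],[2.0,-0.02,-0.13,0,0,0,0],[2.0,0,0,0,0,0,0]]]'
python3 -m crank '[[[2.0,0,0,-0.1,0,0,0],[5.0,0,0,0,0,0,0],[5.0,0,0,0,0,0,0],[5.0,0,0,3.0,0,0,0],[3.0,0,0,2.8,0,0,0],[0,0,0,0,0,0,0],[0,0,0,0,0,0,0],[0,0,0,0,0,0,0],[0,0,0,-1.5,0,0,0],[0,0,0,-1.0,0,0,0],[0,0,0,-0.6,0,0,0],[0,0,0,-0.25,0,0,0],[0,0,0,0,0,0,0]]]'
python3 -m crank '[[[0,0,0,3.2,0,0,0],[0,-1.0,4.0,2,0,0,0],[0,-1.0,5.8,1,0,0,0],[0,-1.0,5.8,1,0,0,0],[0,-1.0,5.8,0,0,0,0],[0,-1.0,3.6,0,0,0,0],[0,0,0,0,0,0,0]]]';python3 -c "
from h import *
tray()
p,d,c=cam('scene');save('s4',cv2.resize(p[170:370,120:320],(600,600),interpolation=cv2.INTER_CUBIC))
P=pts(d,c)
z=P[(P[...,2]>.11)&(P[...,2]<.14)&(abs(P[...,0]-.54)<.1)&(P[...,1]>-.17)&(P[...,1]<.1)][:,2];print(z.max(),np.percentile(z,[50,95]))
p,d,c=cam('top');save('t4',cv2.resize(p[180:260,250:430],(800,356),interpolation=cv2.INTER_CUBIC));o=manip.get_obs();print(o['position'])"
```

```text
clock: 38.4
position: [0.5591, 0.0391, 0.0925]
ee_rot: [0.07, 0.998, 0.0, 0.0]
ft_force: [0.6, 2.3, -3.5]
grip_width: 0.3
grasp_force: 66.2
clock: 40.02
position: [0.559, 0.0386, 0.1171]
ee_rot: [0.07, 0.998, 0.001, -0.0]
ft_force: [-9.9, -0.9, 21.6]
grip_width: -0.002
grasp_force: 11.0
clock: 40.9
position: [0.5071, 0.2922, 0.1866]
ee_rot: [0.067, 0.998, -0.0, -0.001]
ft_force: [0.0, -1.4, -0.3]
grip_width: -0.002
grasp_force: 0.0
top tray mm [[-33.5, -90.0], [26.1, -58.8], [-30.9, -24.3], [27.6, 7.1], [-29.2, 41.7], [28.7, 73.3]] world [[0.5137, -0.1315], [0.5691, -0.0932], [0.5083, -0.0659], [0.5626, -0.0276], [0.5019, -0.0001], [0.5556, 0.0383]] [63 58 58 59 60 59]
[[  0.   67.3  65.8 114.8 131.9 174.8]
 [ 67.3   0.   66.6  65.9 114.8 132.1]
 [ 65.8  66.6   0.   66.4  66.1 114.4]
 [114.8  65.9  66.4   0.   66.6  66.2]
 [131.9 114.8  66.1  66.6   0.   66. ]
 [174.8 132.1 114.4  66.2  66.    0. ]]
scene tray mm [[-31.5, -90.9], [28.3, -59.7], [-28.3, -25.0], [30.0, 6.0], [-27.3, 41.1], [30.6, 72.5]] world [[0.5158, -0.1321], [0.5714, -0.0938], [0.5109, -0.0663], [0.5651, -0.0284], [0.5039, -0.0005], [0.5575, 0.0377]] [64 65 72 72 78 79]
[[  0.   67.5  66.  114.8 132.1 174.9]
 [ 67.5   0.   66.4  65.7 115.1 132.3]
 [ 66.   66.4   0.   66.1  66.1 114. ]
 [114.8  65.7  66.1   0.   67.3  66.6]
 [132.1 115.1  66.1  67.3   0.   65.9]
 [174.9 132.3 114.   66.6  65.9   0. ]]
0.12297717859960222 [0.11654678 0.12051456]
[0.50918932 0.2881615  0.1879251 ]
```

View pics/s4.png

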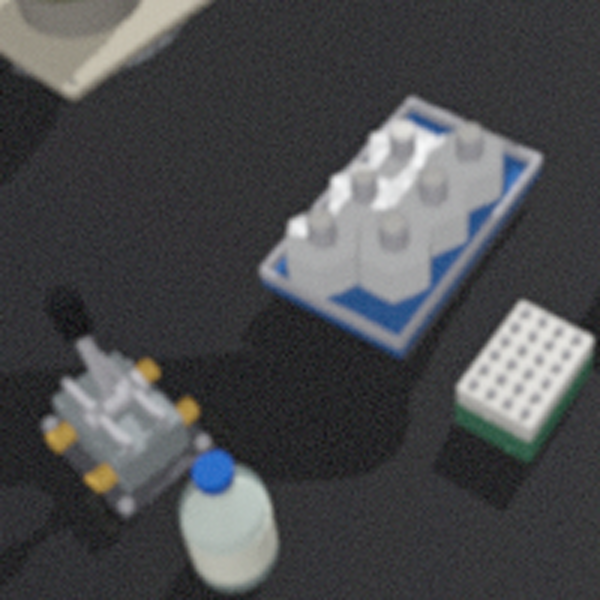

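View pics/t4.png

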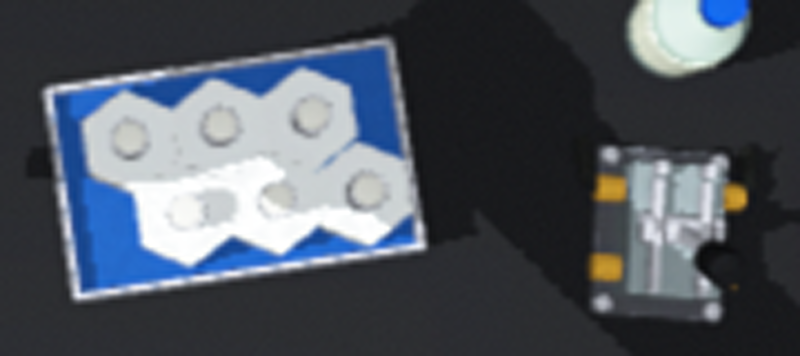

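```bash
python3 -m crank '[[[0,-0.6,-3.5,0.5,0,0,0],[0,-1.0,-5.8,0,0,0,0],[0,-1.0,-5.8,0,0,0,0],[0,-1.0,-5.8,0,0,0,0],[0,-1.0,-5.8,0,0,0,0],[0,-1.0,-5.8,0,0,0,0],[0,-1.0,-5.8,0,0,0,0],[0,-1.0,-5.8,0,0,0,0],[0,-1.0,-5.8,0,0,0,0],[0,-1.0,-5.8,0,0,0,0],[0,-1.0,-5.5,0,0,0,0],[0,-0.8,-3.5,0,0,0,0],[0,0,0,0,0,0,0],[0,0,0,-2.5,0,0,0],[0,0,0,-1.8,0,0,0],[0,0,0,0,0,0,0]]]'
python3 -m crank '[[[0,1.2,-0.1,0,0,0,0],[0,1.2,-0.1,0,0,0,0],[0,1.2,-0.1,0,0,0,0],[0,1.2,-0.1,0,0,0,0],[0,0,0,0,0,0,0]]]'
python3 - <<'E'
from h import *
p,d,c=cam("scene"); save("s5",cv2.resize(p[220:380,90:250],(600,600)))
E
```

```text
clock: 43.4
position: [0.3946, -0.3573, 0.1488]
ee_rot: [0.07, 0.998, 0.001, -0.001]
ft_force: [0.3, -0.7, -0.2]
grip_width: 0.004
grasp_force: 0.0
clock: 44.02
position: [0.4441, -0.3624, 0.1497]
ee_rot: [0.07, 0.998, -0.0, -0.0]
ft_force: [0.7, -0.3, -0.5]
grip_width: -0.001
grasp_force: 0.0
```

View pics/s5.png

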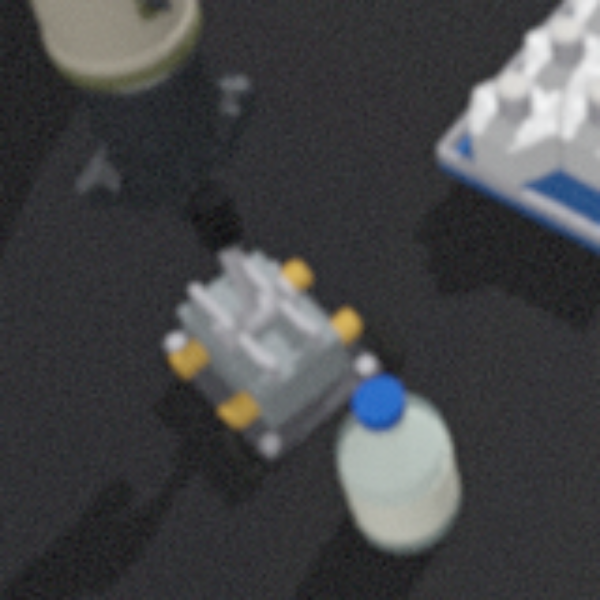

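```bash
python3 -m crank '[[[0,1.0,-0.09,0.1,0,0,0],[0,1.0,-0.09,0.1,0,0,0],[0,0,0,0,0,0,0]]]'
python3 -m crank '[[[0,1.0,-0.09,0.1,0,0,0],[0,1.0,-0.09,0.1,0,0,0],[0,1.0,-0.09,0,0,0,0],[0,0,0,0,0,0,0]]]'
python3 - <<'E'
from h import *
for n in("top","scene"):
    p,d,c=cam(n); P=pts(d,c)
    if n=="scene": save("s6",cv2.resize(p[220:380,90:250],(600,600)))
E
```

```text
clock: 44.45
position: [0.4629, -0.3644, 0.1518]
ee_rot: [0.07, 0.998, 0.0, -0.0]
ft_force: [0.6, 0.1, -0.1]
grip_width: -0.001
grasp_force: 0.0
clock: 44.95
position: [0.4941, -0.3668, 0.1539]
ee_rot: [0.07, 0.998, -0.0, 0.0]
ft_force: [0.5, -0.0, 0.7]
grip_width: 0.005
grasp_force: 0.0
```

View pics/s6.png

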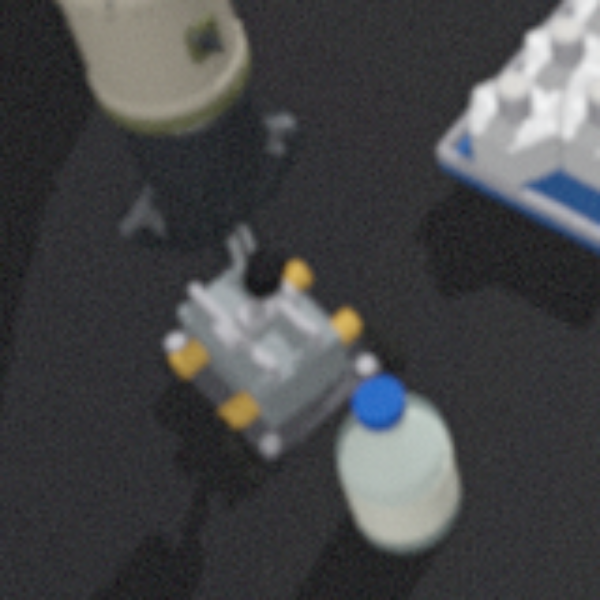

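```bash
python3 -m crank '[[[0,1.0,-0.09,0,0,0,0],[0,1.0,-0.09,0,0,0,0]]]'
python3 -m crank '[[[0,1.0,-0.09,0,0,0,0],[0,0,0,0,0,0,0]]]'
python3 - <<'E'
from h import *
p,d,c=cam("scene"); P=pts(d,c); save("s7",cv2.resize(p[220:380,90:250],(600,600)))
E
```

```text
clock: 45.3
position: [0.5045, -0.3686, 0.153]
ee_rot: [0.072, 0.997, 0.003, -0.008]
ft_force: [-59.7, 21.1, 34.9]
grip_width: 0.002
grasp_force: 35.9
clock: 45.55
position: [0.5052, -0.3691, 0.1526]
ee_rot: [0.075, 0.997, 0.007, -0.016]
ft_force: [-79.6, 32.2, 49.4]
grip_width: -0.003
grasp_force: 47.8
```

View pics/s7.png

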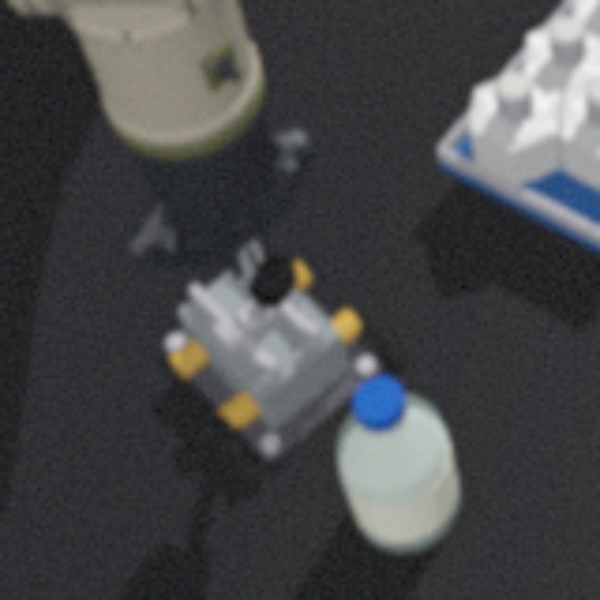

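```bash
python3 -m crank '[[[0,-1.5,0.1,0,0,0,0],[0,-3.0,0.3,0,0,0,0],[0,-4.0,0.3,0,0,0,0],[0,-3.0,0.2,1,0,0,0],[0,0,0,0,0,0,0]]]'
python3 - <<'E'
from h import *
for n in("top","scene"):
    p,d,c=cam(n); P=pts(d,c)
    m=(P[...,2]>.125)&(P[...,2]<.21)&(P[...,1]<-.3)&(P[...,1]>-.45)&(P[...,0]>.44)&(P[...,0]<.57)
    print(n,m.sum(),P[m].mean(0),P[m].min(0),P[m].max(0))
    save("f_"+n,cv2.resize(p[200:260,350:440] if n=="top" else p[220:380,90:250],(750,500) if n=="top" else (600,600)))
tray(2)
E
```

```text
clock: 46.22
position: [0.4071, -0.3611, 0.1648]
ee_rot: [0.071, 0.997, 0.0, 0.001]
ft_force: [-0.1, 0.8, 0.6]
grip_width: -0.002
grasp_force: 0.0
top 128 [ 0.52856655 -0.36933829  0.17211276] [ 0.50436024 -0.38443689  0.12562943] [ 0.55033796 -0.35667761  0.19260201]
scene 145 [ 0.53917059 -0.37524576  0.1786806 ] [ 0.51640186 -0.38558985  0.14307593] [ 0.55277293 -0.3592511   0.19195216]
top tray mm [[-33.5, -90.0], [26.1, -59.0], [-30.6, -24.5], [27.6, 7.1], [-29.4, 41.7], [28.6, 73.1]] world [[0.5137, -0.1315], [0.5691, -0.0934], [0.5086, -0.066], [0.5626, -0.0276], [0.5017, -0.0002], [0.5555, 0.038]] [62 58 59 59 57 60]
[[  0.   67.3  65.7 114.8 131.8 174.6]
 [ 67.3   0.   66.4  66.1 115.  132.1]
 [ 65.7  66.4   0.   66.2  66.2 114.1]
 [114.8  66.1  66.2   0.   66.8  66. ]
 [131.8 115.   66.2  66.8   0.   66. ]
 [174.6 132.1 114.1  66.   66.    0. ]]
scene tray mm [[-31.7, -90.9], [28.2, -59.6], [-28.3, -25.2], [30.1, 6.0], [-26.5, 40.8], [30.6, 72.5]] world [[0.5156, -0.1321], [0.5713, -0.0937], [0.511, -0.0664], [0.5651, -0.0283], [0.5047, -0.0007], [0.5575, 0.0377]] [67 65 71 72 77 78]
[[  0.   67.6  65.8 115.  131.8 174.9]
 [ 67.6   0.   66.2  65.6 114.3 132.1]
 [ 65.8  66.2   0.   66.2  66.  114.1]
 [115.   65.6  66.2   0.   66.4  66.5]
 [131.8 114.3  66.   66.4   0.   65.3]
 [174.9 132.1 114.1  66.5  65.3   0. ]]
```

View pics/f_scene.png

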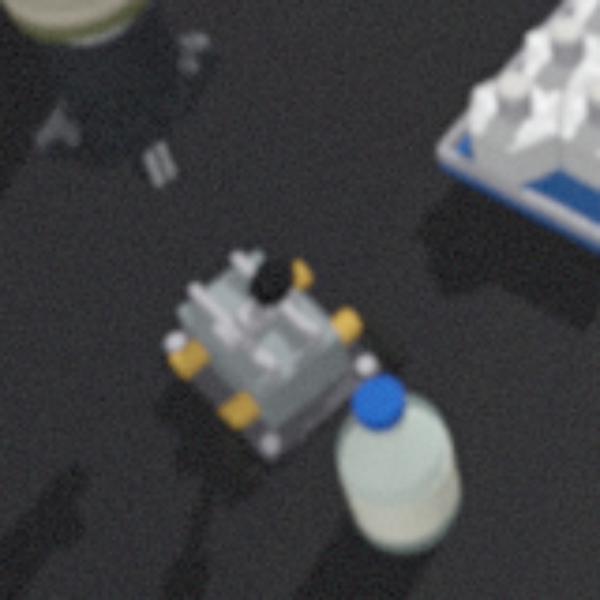

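```bash
python3 -c "from h import *;print(job.hand_in())"
```

```text
the job is handed in; nothing more can be done
None
```

I've handed the job in, and no verdict came back. All six canisters are honeycomb-packed in the tray (touching neighbours measured 65–68 mm apart), all bungs were pressed home and the lever stayed forward in its float notch when released. The lever push peaked at about 100 N at the wrist, under the 120 N limit.

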